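# Pop the push-to-open hatch and sort the handed brackets

### The arm

A 6-joint arm with a two-finger parallel gripper is mounted at the origin on a cart in front of the work surface, level with it; the furniture and walls round the work are solid. World frame = base frame: x ahead of the robot, y to its left, z up, the work surface at z = 0. Lengths are in mm, angles in degrees, forces in N, time in s.
With the tool pointing down it reaches from about 300 to 750 mm from the base axis. Payload 8.5 kg.
Tool frame: the origin (TCP) lies between the finger pads; the fingertips stand 25 mm ahead of it and the grasp point (between the pads) lies 6 mm ahead of it; z points along the fingers, y is the line along which they close (so a half turn about z gives the same grasp; the last joint's range is limited). The gripper opens to 85 mm and grips with 20 to 120 N. Pads are 22 mm wide; open, the fingers measure 114 mm over their backs; the gripper's body (76 mm by 85 mm) begins 54 mm behind the grasp point. The pads swing forward as they close: fully open they stand 13 mm farther back than shut.
Start: joints at [-83.669, 21.807, 74.336, -0, 83.858, -12.336], TCP at [176.031, -521.051, 256.322] pointing down, gripper open.
Joint ranges: [-178.18, 178.18], [-50.72, 133.34], [12.68, 142.11], [-81.47, 261.47], [9.98, 163.14], [-165.26, 165.26]. Speed limits (degrees/s): [136.94, 136.94, 180, 180, 180, 180].

### API

Orientations are given as a 3x3 rotation matrix whose columns are the frame's x, y, z axes.
In Python, from rig import bot gives the robot as it stands.
- The arm moves only by the tool inch_along, called after ">>>" as name([rows], argument=value, ...), one row to a line, values as JSON. Schema: {"type":"object","properties":{"increments":{"type":"array","items":{"type":"array","items":{"type":"array","items":{"type":"number"},"minItems":6,"maxItems":6},"minItems":1,"maxItems":20},"minItems":1,"maxItems":1},"aperture":{"type":"number"},"force":{"type":"number"},"only":{"type":"string"},"quiet":{"type":"boolean"},"lines":{"type":"string"}},"required":["increments"],"additionalProperties":false}. increments is a list that holds a single list of rows (three levels of brackets), with 1 to 20 rows, each of 6 numbers: dx, dy, dz in mm, then a rotation vector rx, ry, rz in degrees; each row is the pose to reach, as a shift and turn from the pose commanded when the call began, along the tool's axes at that moment; what a row does not reach only later rows make up. A row lasts 1/12 s, in which the tool goes at most 41.7 mm and 7.16 degrees, less where a joint would pass 70% of its speed; a pose out of reach is approached as far as the arm can. aperture is the finger opening in mm, set as the call begins (left out keeps the last). The fingers move at their own pace and stop on an object; force is the grip in N (left out, the last holds). Time passes only in rows, so rows that do not move let the fingers close. The tool returns the time, the measured TCP pose, the force, the opening and the grip force at its end. only (a regular expression) keeps the lines of the reply that match it, lines (a string "A,B") keeps lines A to B, and quiet returns only ok. Input that does not fit is refused with a message, and nothing moves.
- bot.get_obs(): the state, without advancing time (a new reading comes with each control period).
- bot.get_image(name): name is "side" or "top" or "wrist"; returns a dict with "frame" (384x512x3 uint8, red, green, blue), "z_map" (384x512 float32, mm along the optical axis (not along the pixel's ray), 0 where there is no reading), "intrinsics" (3x3 intrinsics, pixels), "k1" (the pictures are not rectified: a ray, as slopes to the right and down, at radius r is drawn at 1 + k1 r^2 times it, then the intrinsics apply), "rvec" (rotation vector, rad) and "tvec" (3), from world to camera coordinates, as OpenCV has them; the wrist camera has in their place "mount" (4x4, takes a point from camera to tool coordinates, whose origin is the TCP and whose axes are the flange's). Camera axes: x right, y down, z forward; pixel columns grow to the right and rows downward; lengths in mm; the calibration is good to about 2 mm. A picture is of the moment at which its call begins: read the wrist's pose just before it.
- bot.job_done(): hands the job in; it is judged then, once.
The state is a dict: "clock": time; "q": joint angles; "dq": joint speeds; "joint_efforts": joint torques, N m; "tool_pos": TCP position; "tool_rot": TCP orientation; "wrist_force": force on the tool from outside, world axes, zero at the start; "ft_torque": the same for the moment, N m; "gripper_width": finger opening in mm; "grasp_force": force on a finger pad.
Only numpy, scipy, OpenCV 4.12 (cv2) and the standard library are available. Lean on these libraries where they do the work, as an engineer would, in place of code of your own. Each camera call takes 0.05 s, during which the arm holds its last target. There are 200 camera calls.

### The job

Press the front of the chest's closed hatch down so that its push-to-open catch pops it ajar, then swing the hatch up and right back until it rests open by itself. Set the left-hand bracket down in the left compartment and the right-hand bracket down in the right compartment (left and right as seen from the robot), each standing on its base plate, not dropped in. Do not knock over or shift the glue bottle, the spray can or the screw jar.

Things in the scene. Friction and masses are not known exactly. Their poses are not given: they have to be found in the camera images.
- chest: blue steel box fixed to the bench, 170 (x) by 250 (y) mm, rim 70 mm high, walls 8, floor 6 thick, front (-x) to the robot; +y is the robot's left. Origin: centre of the underside, axes level. Inside, a 36 mm wide, 64 mm high middle block along x (with catch and plunger) parts two open compartments, each 154 (x) by 99 (y) mm
- left_bin (a point): centre of the floor of the left (+y) compartment
- right_bin (a point): centre of the floor of the right (-y) compartment
- hatch (a joint): angle of the chest's hatch (rad): 0 latched shut (it cannot be lifted), -0.045 pressed fully down, about 0.28 popped ajar by the spring plunger under it, 1.57 upright, 1.80 resting fully open, leaning back. Past 1.6 its weight carries it open; at 1.4 to 1.55 it may balance; below that the damped hinge lets it sink slowly back to ajar
- hatch_press (a point): middle of the black round press mark on top of the grey hatch plate (9 mm thick, 250 mm wide), 29 mm in from its front edge; shut, 87 mm above the bench. Pressed down as far as it goes (about 7 mm, about 8 N) it frees the catch; the hatch then follows the withdrawn finger up and stays ajar. Once freed the catch does not hold again
- hatch_lip (a point): middle of the hatch's front lower edge, 179 mm from the hinge axis; shut, 78 mm above the bench and 14 mm in front of the chest's front wall, as a finger lip; ajar, about 50 mm higher. No handle: lift with fingertips under this lip, 30 mm or more off its middle, where the catch tongue hangs 31 mm below the plate
- hatch_hinge (a point): middle of the hatch's hinge axis, which runs along the chest's y at its rear top edge, 80 mm behind the chest's centre and 76.5 mm above the bench
- bracket_left: loose yellow left-hand angle bracket, about 190 g, standing on its base: 100 mm (x) by 46 mm (y) by 6 mm; upright flange 8 mm thick, 52 mm high along the whole +y edge (y 15 to 23 mm); cheek 8 mm thick, 30 mm high at the -x end only: seen from the open side, flange at the back, the cheek is on the LEFT. Origin: centre of the underside, z up
- bracket_left_grip (a point): grip point of the left-hand bracket: middle of the flange's thickness and length, 35 mm above its underside (17 mm below the flange's top)
- bracket_right: loose yellow right-hand angle bracket, the mirror image of the other: same sizes, flange along the +y edge, the cheek at the +x end only (on the RIGHT seen from the open side). Origin: centre of the underside of the base, z up
- bracket_right_grip (a point): grip point of the right-hand bracket: as for the left-hand one
- glue_bottle: bystander: beige glue bottle with red nozzle, 62 mm across, 188 mm tall, upright (near the work; another stands fixed in the far left corner); origin at the centre of its underside
- spray_can: bystander: black and red spray can, 53 mm across, 162 mm tall, upright; origin at the centre of its underside
- screw_jar: bystander: clear jar with yellow lid, 60 mm across, 82 mm tall, upright (just in front of the chest; another stands fixed in the far left corner); origin at the centre of its underside

How it is judged (in metres and radians):
On the way, in this order (a step that is already met when the one before it is completed fails the run):
1. the hatch has been pressed and has popped ajar (value of joint hatch between 0.15 and 0.6 rad), for 0.2 s.
2. the hatch is swung back past upright (value of joint hatch above 1.6 rad), for 0.2 s.
At the end, for the whole second after the job is handed in: Hatch over 1.6 rad open; left-hand bracket in the left compartment, right-hand bracket in the right one, each standing on its base on the floor (tilt under 0.1 rad, underside under 15 mm above the bench, origin between the compartment walls) and at rest (value of joint hatch above 1.6 rad and y of bracket_left in the frame of chest between 0.02 and 0.115 m and x of bracket_left in the frame of chest between -0.077 and 0.077 m and height (world z) of each of bracket_left, bracket_right below 0.015 m and angle between each of bracket_left, bracket_right's own z axis and vertical below 0.1 rad and linear speed of each of bracket_left, bracket_right below 0.02 m/s and y of bracket_right in the frame of chest between -0.115 and -0.02 m and x of bracket_right in the frame of chest between -0.077 and 0.077 m); the robot touches nothing.
It fails at once if a bystander is shifted by more than 30 mm or tipped (distance of any of glue_bottle, spray_can, screw_jar from where it was at the start of the episode above 0.03 m or angle between any of glue_bottle, spray_can, screw_jar's own z axis and vertical above 0.4 rad).
It fails at once if a bracket falls freely (faster than 0.7 m/s, about 25 mm of drop, with no finger on it) ((linear speed of bracket_left above 0.7 m/s and contact force between the fingers and bracket_left below 0.2 N) or (linear speed of bracket_right above 0.7 m/s and contact force between the fingers and bracket_right below 0.2 N)).
It also fails if it takes over 72 s, if anything falls off the work surface, if the arm or the gripper's body presses on something with over 40 N, if the wrist force passes 120 N, or if a joint passes its speed limit or range.

## Working session

There is one attempt and no reset: what is moved stays moved. The work goes in short steps, Python scripts to look and compute and a tool call to move; the robot and the scene stay as the last step left them, time stands still between calls to the robot, and variables do not carry over. Pictures are saved under pics/ and viewed, at most 10 in all, crops included, and the job is handed in when it is done.

```bash
mkdir -p pics; ls; cat > h.py <<'E'
import numpy as np, cv2, pickle
from rig import bot
def cap(n,f):
    o=bot.get_obs(); d=bot.get_image(n); d['obs']=o; pickle.dump(d,open(f'pics/{f}.pkl','wb')); cv2.imwrite(f'pics/{f}.png',d['frame'][:,:,::-1]); return d
def load(f): return pickle.load(open(f'pics/{f}.pkl','rb'))
def cloud(d):
    K=d['intrinsics']; v,u=np.mgrid[0:384,0:512].astype(float)
    x=(u-K[0,2])/K[0,0]; y=(v-K[1,2])/K[1,1]; a,b=x.copy(),y.copy()
    for _ in range(10):
        s=1+d['k1']*(a*a+b*b); a,b=x/s,y/s
    z=d['z_map'].astype(float); P=np.stack([a*z,b*z,z],-1)
    if 'mount' in d:
        M=np.array(d['mount']); P=P@M[:3,:3].T+M[:3,3]; P=P@np.array(d['obs']['tool_rot']).T+d['obs']['tool_pos']
    else:
        R=cv2.Rodrigues(np.array(d['rvec'],float))[0]; P=(P-np.array(d['tvec']).ravel())@R
    P[z==0]=np.nan; return P
E
python3 - <<'E'
from h import *
a=cap('top','t0');b=cap('side','s0')
o=a['obs'];print(o['clock'],o['tool_rot'])
cv2.imwrite('pics/ts0.png',cv2.resize(np.vstack([a['frame'],b['frame']]),None,fx=.78,fy=.78)[:,:,::-1])
cv2.imwrite('pics/t0b.png',cv2.resize(a['frame'],(800,600))[:,:,::-1])
E
```

```text
pics
rig.py
0.0 [[ 9.47402599e-01  3.20044205e-01 -1.50948884e-04]
 [ 3.20044085e-01 -9.47401565e-01  1.43492093e-03]
 [ 3.16228921e-04 -1.40775812e-03 -9.99998959e-01]]
```

View pics/t0b.png

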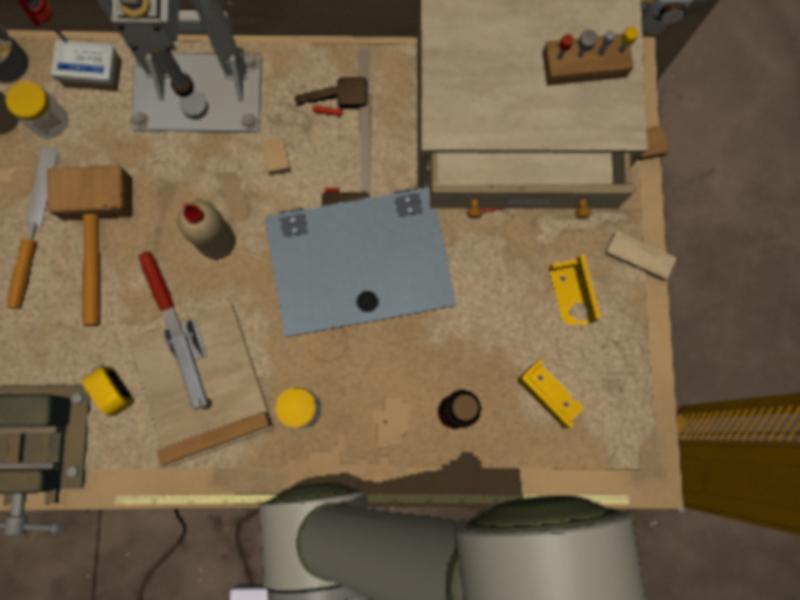

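View pics/s0.png

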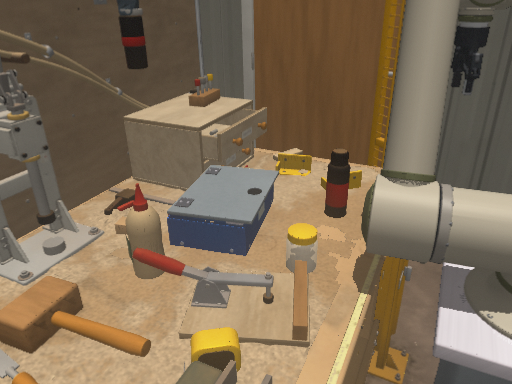

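```bash
python3 - <<'E'
from h import *
d=load('t0');P=cloud(d)
for n,(u,v) in dict(mark=(367,301),mark2=(345,301),c_fl=(287,332),c_fr=(452,304),c_bl=(268,216),c_br=(428,190),can=(464,406),jar=(296,408),glue=(192,213),lever=(200,403),leverpivot=(180,340),drawer=(530,195),knob=(474,210),knob2=(583,210),tbl=(380,400)).items():
    print(n,P[int(v*.64),int(u*.64)].round(0))
y=d['frame'].astype(int);m=(y[...,0]>120)&(y[...,2]<70)&(y[...,1]>90)
for n,(r0,r1,c0,c1) in dict(A=(250,335,540,610),B=(350,435,510,590)).items():
    s=np.zeros_like(m);s[int(r0*.64):int(r1*.64),int(c0*.64):int(c1*.64)]=1
    Q=P[m&s]; print(n,len(Q))
    for lo,hi in((2,12),(20,36),(44,60)):
        q=Q[(Q[:,2]>lo)&(Q[:,2]<hi)]
        if len(q)>4: c,sz,a=cv2.minAreaRect(q[:,:2].astype(np.float32));print(lo,len(q),q.mean(0).round(1),'rect',np.round(c,1),np.round(sz,1),round(a,1))
c=cv2.resize(d['frame'][155:285,320:400],None,fx=4,fy=4,interpolation=cv2.INTER_CUBIC);cv2.imwrite('pics/c0.png',c[:,:,::-1])
E
```

```text
mark [554. -34.  89.]
mark2 [555.  -3.  85.]
c_fl [510.  79.  85.]
c_fr [ 550. -157.   88.]
c_bl [678. 109.  90.]
c_br [ 720. -122.   88.]
can [ 403. -163.  162.]
jar [402.  63.  84.]
glue [657. 197. 171.]
lever [411. 197.  77.]
leverpivot [501. 233.  65.]
drawer [ 685. -257.  172.]
knob [ 670. -183.  150.]
knob2 [ 671. -334.  148.]
tbl [417. -54.   0.]
A 711
2 495 [ 582.1 -341.9    6.6] rect [ 587.  -351.8] [109.3  61.8] 10.1
20 52 [ 623.3 -333.1   29. ] rect [ 623.7 -333.2] [ 8.3 36.9] 12.1
44 139 [ 583.1 -364.3   52.6] rect [ 582.7 -364.8] [98.2  9.3] 11.2
B 702
2 465 [ 429.  -318.5    6.5] rect [ 425.6 -314. ] [107.9  47. ] 39.9
20 51 [ 464.7 -281.6   30.1] rect [ 464.4 -281.6] [ 6.7 34. ] 44.6
44 173 [ 412.7 -297.1   51.7] rect [ 414.5 -295.7] [98.1  8.9] 43.3
```

View pics/c0.png

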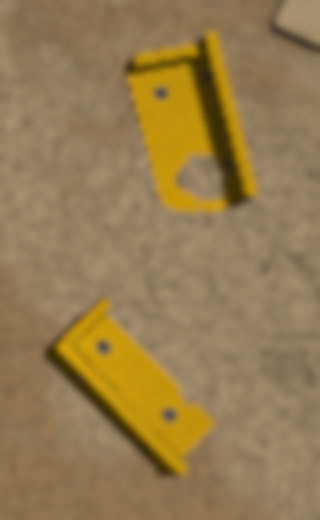

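Rows per call ≤20. Good.

```bash
cat >> h.py <<'E'
def go(p,R,o=None):
    "print shift and rotvec in tool axes of current pose needed for target TCP p, rot R"
    o=o or bot.get_obs(); A=np.array(o['tool_rot'])
    print('d',(A.T@(np.array(p)-o['tool_pos'])).round(1),'rv',np.degrees(cv2.Rodrigues(A.T@R)[0].ravel()).round(1))
def Rot(yaw,tilt=0):
    c,s=np.cos(np.radians(yaw)),np.sin(np.radians(yaw)); R=np.array([[c,s,0],[s,-c,0],[0,0,-1.]])
    return R@cv2.Rodrigues(np.array([0,np.radians(tilt),0]))[0]
E
python3 - <<'E'
from h import *
for f in('t0','s0'):
    d=load(f);P=cloud(d)
    m=(P[...,2]>78)&(P[...,2]<100)&(P[...,0]>470)&(P[...,0]<760)&(P[...,1]>-175)&(P[...,1]<150)
    n,l,st,_=cv2.connectedComponentsWithStats(m.astype(np.uint8)); k=1+st[1:,4].argmax();m=l==k
    Q=P[m];c,sz,a=cv2.minAreaRect(Q[:,:2].astype(np.float32));print(f,len(Q),Q[:,2].mean(),c,sz,a)
    b=m&(d['frame'].max(-1)<45); print('mark',b.sum(),np.median(P[b],0))
print(bot.get_image('wrist')['mount'])
E
```

```text
t0 8633 87.8622412948888 (615.1568603515625, -23.682418823242188) (186.51380920410156, 251.6031494140625) 10.824502944946289
mark 114 [553.0048492  -36.15452065  88.75403922]
s0 4329 88.24778650309149 (613.1099243164062, -24.635086059570312) (181.96511840820312, 254.40863037109375) 10.804204940795898
mark 0 [nan nan nan]
[[-6.02730855e-04 -9.64344667e-01 -2.64648825e-01  6.58604154e+01]
 [ 9.99999095e-01 -2.62922726e-04 -1.31941709e-03  8.96557486e-01]
 [ 1.20279064e-03 -2.64649380e-01  9.64343953e-01 -1.17830336e+02]
 [ 0.00000000e+00  0.00000000e+00  0.00000000e+00  1.00000000e+00]]
  return _methods._mean(a, axis=axis, dtype=dtype,
  ret = um.true_divide(
```

```bash
python3 - <<'E'
from h import *
go([553,-36,240],Rot(10.8)); go([553,-36,125],Rot(10.8))
E
```

```text
d [ 512.4 -338.7   16.3] rv [-0.1 -0.   7.9]
d [ 512.3 -338.6  131.3] rv [-0.1 -0.   7.9]
```

>>> inch_along([
  [[30, -20, 0, 0, 0, 0], [60, -40, 2, 0, 0, 2], [90, -60, 3, 0, 0, 3], [120, -80, 5, 0, 0, 4], [150, -100, 6, 0, 0, 5], [180, -119, 7, 0, 0, 6], [210, -139, 8, 0, 0, 7], [240, -159, 9, 0, 0, 7.9], [270, -179, 10, 0, 0, 7.9], [300, -198, 11, 0, 0, 7.9], [330, -218, 12, 0, 0, 7.9], [360, -238, 13, 0, 0, 7.9], [390, -258, 14, 0, 0, 7.9], [420, -278, 15, 0, 0, 7.9], [450, -298, 16, 0, 0, 7.9], [480, -318, 16, 0, 0, 7.9], [500, -331, 16, 0, 0, 7.9], [512.4, -338.7, 16, 0, 0, 7.9], [512.4, -338.7, 40, 0, 0, 7.9], [512.4, -338.7, 70, 0, 0, 7.9]],
], aperture=0, force=30)

```text
clock: 1.82
tool_pos: [554.4, -35.4, 187.1]
tool_rot: [[0.982, 0.189, 0.005], [0.189, -0.982, -0.001], [0.004, 0.002, -1.0]]
wrist_force: [1.1, -0.9, -0.8]
gripper_width: 0.2
grasp_force: 0.0
```

>>> inch_along([
  [[0, 0, 30, 0, 0, 0], [0, 0, 50, 0, 0, 0], [0, 0, 60, 0, 0, 0], [0, 0, 60, 0, 0, 0]],
])

```text
clock: 2.15
tool_pos: [552.3, -36.0, 124.4]
tool_rot: [[0.982, 0.187, -0.004], [0.187, -0.982, 0.001], [-0.004, -0.002, -1.0]]
wrist_force: [-0.5, -0.2, 0.4]
gripper_width: -0.1
grasp_force: 0.0
```

>>> inch_along([
  [[0, 0, 4, 0, 0, 0], [0, 0, 8, 0, 0, 0], [0, 0, 11, 0, 0, 0], [0, 0, 13, 0, 0, 0], [0, 0, 15, 0, 0, 0], [0, 0, 16, 0, 0, 0], [0, 0, 17, 0, 0, 0], [0, 0, 17, 0, 0, 0]],
])

```text
clock: 2.82
tool_pos: [553.1, -36.3, 110.0]
tool_rot: [[0.982, 0.187, 0.001], [0.187, -0.982, -0.0], [0.001, 0.001, -1.0]]
wrist_force: [-3.0, 0.0, 6.3]
gripper_width: 0.2
grasp_force: 2.9
```

>>> inch_along([
  [[0, 0, 1, 0, 0, 0], [0, 0, 2, 0, 0, 0], [0, 0, 3, 0, 0, 0], [0, 0, 3, 0, 0, 0]],
])

```text
clock: 3.15
tool_pos: [553.0, -36.3, 107.4]
tool_rot: [[0.982, 0.187, 0.001], [0.187, -0.982, -0.001], [0.001, 0.001, -1.0]]
wrist_force: [-4.0, 0.3, 9.7]
gripper_width: 0.3
grasp_force: 4.8
```

>>> inch_along([
  [[0, 0, 1, 0, 0, 0], [0, 0, 2, 0, 0, 0], [0, 0, 3, 0, 0, 0], [0, 0, 3, 0, 0, 0]],
])

```text
clock: 3.48
tool_pos: [553.0, -36.3, 105.3]
tool_rot: [[0.982, 0.187, 0.001], [0.187, -0.982, -0.001], [0.001, 0.001, -1.0]]
wrist_force: [-7.4, 0.3, 17.0]
gripper_width: 0.3
grasp_force: 9.1
```

>>> inch_along([
  [[0, 0, 1, 0, 0, 0], [0, 0, -3, 0, 0, 0], [0, 0, -8, 0, 0, 0], [0, 0, -14, 0, 0, 0], [0, 0, -22, 0, 0, 0], [0, 0, -32, 0, 0, 0], [0, 0, -45, 0, 0, 0], [0, 0, -65, 0, 0, 0], [0, 0, -85, 0, 0, 0], [0, 0, -85, 0, 0, 0]],
])

```text
clock: 4.32
tool_pos: [554.2, -36.4, 192.4]
tool_rot: [[0.982, 0.187, 0.006], [0.187, -0.982, -0.002], [0.006, 0.003, -1.0]]
wrist_force: [0.3, 0.0, 1.1]
gripper_width: 0.3
grasp_force: 0.0
```

```bash
python3 - <<'E'
from h import *
d=cap('side','s1');P=cloud(d);f=P.reshape(-1,3)
C=np.array([621.5,-22.8]);a=np.radians(10.8);X=np.array([np.cos(a),np.sin(a)]);Y=np.array([-X[1],X[0]])
q=np.c_[(f[:,:2]-C)@X,(f[:,:2]-C)@Y,f[:,2]]
for x in range(-110,90,20):
  s=q[(abs(q[:,0]-x)<6)&(abs(q[:,1]-80)<30)&(q[:,2]<160)]; print(x,len(s),s[:,2].max() if len(s) else 0, np.median(s[:,2]) if len(s) else 0)
o=bot.get_obs();print(o['tool_pos'],o['wrist_force'])
# lift plan: offset y=+50; entry
def T(x,y,z,t):  # fingertip target in chest frame -> TCP
    R=Rot(10.8,t); p=np.r_[C+X*x+Y*y,z]-25*R[:,2]; return p,R
for s in((-170,50,190,0),(-150,50,110,45),(-75,50,95,45)): print(s,T(*s)[0].round(0));go(*T(*s))
E
```

```text
-110 93 6.255817325940315 3.8945070882116566
-90 375 135.19294623088334 35.64071729191986
-70 67 131.41733250811663 129.26185404468694
-50 63 125.56268915627105 123.48377706587755
-30 60 120.67634520525023 118.29468620046993
-10 63 114.97787837324289 113.11218443217169
10 64 109.82343745647655 107.49466470440447
30 58 104.54254700577461 101.73994641568584
50 61 99.24093820575638 97.18404285041895
70 56 94.82951327680178 92.54749190461655
[553.62071922 -36.27521709 190.39963909] [-0.11201984 -0.66072325 -0.38532042]
(-170, 50, 190, 0) [445.  -6. 215.]
d [-100.7  -50.4  -25. ] rv [ 0.1 -0.2 -0. ]
(-150, 50, 110, 45) [447.  -5. 128.]
d [-98.7 -50.6  62.3] rv [ 0.1 44.8  0. ]
(-75, 50, 95, 45) [521.   9. 113.]
d [-23.7 -50.6  77.6] rv [ 0.1 44.8  0. ]
```

```bash
cat >> h.py <<'E'
C=np.array([621.5,-22.8]);a=np.radians(10.8);X=np.array([np.cos(a),np.sin(a)]);Y=np.array([-X[1],X[0]])
def T(x,y,z,t):
    R=Rot(10.8,t); p=np.r_[C+X*x+Y*y,z]-25*R[:,2]; return p,R
E
python3 - <<'E'
from h import *
for s in((-150,50,150,55),(-130,50,95,55),(-70,50,95,55)): go(*T(*s))
E
```

```text
d [-101.4  -50.5   25.7] rv [ 0.1 54.8  0. ]
d [-81.6 -50.6  80.7] rv [ 0.1 54.8  0. ]
d [-21.6 -50.6  80.9] rv [ 0.1 54.8  0. ]
```

>>> inch_along([
  [[-25, -12, 0, 0, 6, 0], [-50, -25, 0, 0, 13, 0], [-75, -38, 0, 0, 20, 0], [-100, -50.5, 0, 0, 27, 0], [-101, -50.5, 5, 0, 34, 0], [-101, -50.5, 10, 0, 41, 0], [-101, -50.5, 20, 0, 48, 0], [-101, -50.5, 26, 0, 54.8, 0], [-95, -50.5, 50, 0, 54.8, 0], [-82, -50.5, 81, 0, 54.8, 0], [-82, -50.5, 81, 0, 54.8, 0], [-62, -50.5, 81, 0, 54.8, 0], [-42, -50.5, 81, 0, 54.8, 0], [-32, -50.5, 81, 0, 54.8, 0], [-22, -50.5, 81, 0, 54.8, 0], [-22, -50.5, 81, 0, 54.8, 0]],
])

```text
clock: 5.7
tool_pos: [523.6, 9.6, 105.7]
tool_rot: [[0.567, 0.187, 0.802], [0.107, -0.982, 0.153], [0.817, -0.001, -0.577]]
wrist_force: [-0.5, 0.3, 0.1]
gripper_width: -0.1
grasp_force: 0.0
```

```bash
python3 - <<'E'
from h import *
R=np.array(bot.get_obs()['tool_rot']);p0=T(-70,50,95,55)[0]
H=lambda th,r,t,c: T(80-r*np.cos(th)+c*np.sin(th),50,76.5+r*np.sin(th)+c*np.cos(th),t)
# tip on radius r; c offset below plate (negative = under)
for th,r,t,c in((.45,150,55,-12),(.6,150,55,-10),(.8,150,50,-8),(1.0,150,45,-5),(1.2,150,40,-5),(1.4,150,35,-5),(1.55,150,30,-5),(1.68,150,30,-5)):
    p,RR=H(th,r,t,c);print(th,p.round(0));go(p,RR)
E
```

```text
0.45 [533.  11. 145.]
d [ 37.7   0.1 -15.2] rv [-0.   0.3 -0. ]
0.6 [543.  13. 167.]
d [ 61.9   0.1 -19. ] rv [-0.   0.3 -0. ]
0.8 [564.  17. 195.]
d [ 96.1   0.1 -18. ] rv [-0.  -4.7 -0. ]
1.0 [590.  22. 218.]
d [ 1.302e+02  1.000e-01 -9.800e+00] rv [-0.  -9.7 -0. ]
1.2 [617.  27. 234.]
d [159.3   0.    3.8] rv [ -0.  -14.7  -0. ]
1.4 [647.  33. 244.]
d [185.2   0.   22.6] rv [ -0.  -19.7  -0. ]
1.55 [670.  37. 248.]
d [202.5   0.   39.9] rv [ -0.  -24.7  -0. ]
1.68 [690.  41. 248.]
d [213.6   0.   56. ] rv [ -0.  -24.7  -0. ]
```

Do in two calls: first to 1.0 and check.

>>> inch_along([
  [[10, 0, -4, 0, 0, 0], [20, 0, -8, 0, 0, 0], [30, 0, -12, 0, 0, 0], [38, 0, -15, 0, 0, 0], [46, 0, -16, 0, 0, 0], [54, 0, -18, 0, 0, 0], [62, 0, -19, 0, 0, 0], [71, 0, -19, 0, -1, 0], [80, 0, -19, 0, -3, 0], [88, 0, -18, 0, -4, 0], [96, 0, -18, 0, -5, 0], [105, 0, -16, 0, -6, 0], [113, 0, -14, 0, -7, 0], [122, 0, -12, 0, -8, 0], [130, 0, -10, 0, -10, 0], [130, 0, -10, 0, -10, 0]],
])

```text
clock: 7.03
tool_pos: [587.9, 21.4, 220.5]
tool_rot: [[0.697, 0.186, 0.692], [0.134, -0.982, 0.13], [0.704, 0.002, -0.71]]
wrist_force: [0.4, -0.4, -0.1]
gripper_width: -0.2
grasp_force: 0.2
```

```bash
python3 - <<'E'
from h import *
d=cap('side','s2')
H=lambda th,r,t,c: T(80-r*np.cos(th)+c*np.sin(th),50,76.5+r*np.sin(th)+c*np.cos(th),t)
for th,r,t,c in((1.0,150,45,-5),(1.2,150,40,-5),(1.4,150,35,-5),(1.55,150,30,-5),(1.72,150,30,-5)):
    p,RR=H(th,r,t,c);go(p,RR)
E
```

```text
d [0.2 0.1 3.1] rv [0.  0.2 0.1]
d [31.2  0.2 11.4] rv [ 0.  -4.8  0.1]
d [60.   0.2 25.5] rv [ 0.1 -9.8  0.1]
d [80.   0.2 39.6] rv [  0.1 -14.8   0. ]
d [97.5  0.2 58.1] rv [  0.1 -14.8   0. ]
```

View pics/s2.png

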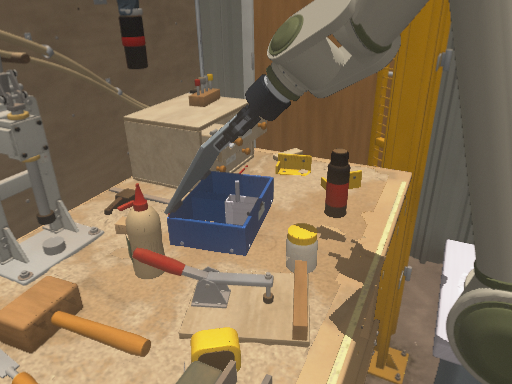

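The hatch is raised to about 1 rad, with the fingers under it at roughly (235,120). I'll keep swinging it back.

>>> inch_along([
  [[8, 0, 2, 0, -1, 0], [16, 0, 5, 0, -2, 0], [24, 0, 8, 0, -4, 0], [31, 0, 11, 0, -5, 0], [39, 0, 15, 0, -6, 0], [46, 0, 18, 0, -7, 0], [53, 0, 22, 0, -8, 0], [60, 0, 26, 0, -10, 0], [66, 0, 30, 0, -11, 0], [72, 0, 34, 0, -13, 0], [78, 0, 38, 0, -14, 0], [84, 0, 43, 0, -15, 0], [89, 0, 49, 0, -15, 0], [93, 0, 54, 0, -15, 0], [98, 0, 58, 0, -15, 0], [102, 0, 62, 0, -15, 0], [102, 0, 62, 0, -15, 0], [102, 0, 62, 0, -15, 0]],
])

```text
clock: 8.58
tool_pos: [701.6, 43.6, 246.9]
tool_rot: [[0.852, 0.187, 0.488], [0.162, -0.982, 0.093], [0.497, -0.0, -0.868]]
wrist_force: [0.4, -0.3, -0.1]
gripper_width: -0.1
grasp_force: 0.0
```

```bash
python3 - <<'E'
from h import *
d=cap('side','s3');P=cloud(d).reshape(-1,3)
q=np.c_[(P[:,:2]-C)@X,(P[:,:2]-C)@Y,P[:,2]]
for z in range(90,260,20):
  s=q[(abs(q[:,2]-z)<5)&(q[:,1]>80)&(q[:,1]<128)&(q[:,0]>0)&(q[:,0]<180)]; print(z,len(s),np.median(s[:,0]) if len(s) else 0)
R=np.array(bot.get_obs()['tool_rot']);print('backX',R.T@np.r_[-X,0],'up',R[2])
E
```

```text
90 73 85.2130005054815
110 71 89.89404886428967
130 72 94.67892930419288
150 74 99.23147502113682
170 82 103.92624009106673
190 86 108.71567541373668
210 84 113.38535540535607
230 88 117.89601329572483
250 67 123.0565689169255
backX [-8.67839524e-01  2.58126652e-04 -4.96844536e-01] up [ 4.96844500e-01 -1.94501065e-04 -8.67839562e-01]
```

```bash
python3 - <<'E'
from h import *
o=bot.get_obs()
go(np.array(o['tool_pos'])+np.r_[-X*120,80],Rot(10.8,0))
go([414.5,-295.7,260],Rot(43.3))
go([414.5,-295.7,180],Rot(43.3))
E
```

```text
d [ -64.4    0.  -129. ] rv [ -0.  -29.8  -0. ]
d [-293.2  279.5 -182.9] rv [  8.4 -29.  -31.8]
d [-333.   279.6 -113.4] rv [  8.4 -29.  -31.8]
```

>>> inch_along([
  [[-20, 0, -20, 0, 0, 0], [-30, 0, -50, 0, -5, 0], [-40, 0, -85, 0, -10, 0], [-64, 0, -115, 0, -15, 0], [-64, 5, -129, 0, -20, 0], [-80, 25, -132, 0, -25, -2], [-98, 50, -136, 1, -29, -6], [-116, 75, -140, 2, -29, -11], [-134, 100, -144, 3, -29, -16], [-152, 125, -148, 5, -29, -21], [-171, 150, -153, 6, -29, -26], [-190, 173, -158, 8, -29, -31], [-212, 195, -164, 8.4, -29, -31.8], [-235, 217, -170, 8.4, -29, -31.8], [-258, 240, -176, 8.4, -29, -31.8], [-280, 265, -183, 8.4, -29, -31.8], [-293, 279.5, -183, 8.4, -29, -31.8], [-313, 279.5, -148, 8.4, -29, -31.8], [-333, 279.5, -113, 8.4, -29, -31.8], [-333, 279.5, -113, 8.4, -29, -31.8]],
], aperture=50, force=60)

```text
clock: 10.3
tool_pos: [412.3, -293.5, 174.1]
tool_rot: [[0.728, 0.685, -0.007], [0.685, -0.728, 0.008], [0.0, -0.011, -1.0]]
wrist_force: [0.0, 0.6, -0.7]
gripper_width: 50.2
grasp_force: 0.0
```

```bash
python3 - <<'E'
from h import *
d=cap('wrist','w0');P=cloud(d);f=d['frame'].astype(int)
m=(f[...,0]>110)&(f[...,2]<80)&(f[...,1]>80);Q=P[m];print(len(Q),d['obs']['tool_pos'])
for lo,hi in((2,12),(22,36),(44,60)):
    q=Q[(Q[:,2]>lo)&(Q[:,2]<hi)]
    if len(q)>4: c,sz,an=cv2.minAreaRect(q[:,:2].astype(np.float32));print(lo,len(q),q.mean(0).round(1),np.round(c,1),np.round(sz,1),round(an,1))
E
```

```text
14565 [ 412.25900474 -293.47618739  174.05237423]
2 7338 [ 513.7 -329.2    6.2] [ 436.3 -252.5] [192.9 448.7] 43.0
22 989 [ 556.2 -313.3   29.8] [ 511.8 -266.3] [107.2 282.9] 39.1
44 2082 [ 498.5 -333.4   51.9] [ 459.9 -308.5] [151.6 280. ] 43.3
```

View pics/w0.png

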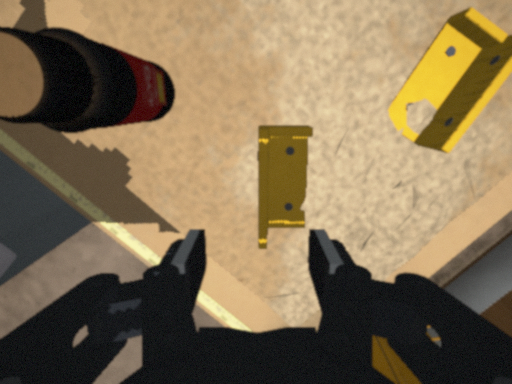

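```bash
python3 - <<'E'
from h import *
d=load('w0');P=cloud(d)
for n,c in dict(B=(414.5,-295.7),A=(582.7,-364.8)).items():
    q=P[(P[...,2]>42)&(P[...,2]<60)&(np.hypot(P[...,0]-c[0],P[...,1]-c[1])<75)]
    cc,sz,an=cv2.minAreaRect(q[:,:2].astype(np.float32));print(n,len(q),q.mean(0).round(1),np.round(cc,1),np.round(sz,1),round(an,1))
go([414.5,-295.7,41],Rot(43.3))
E
```

```text
B 1187 [ 415.2 -295.3   52. ] [ 413.4 -297.3] [99.9  7.5] 43.3
A 1890 [ 572.5 -366.6   49.7] [ 576.4 -367.3] [88.7  9.6] 12.2
d [ -0.2   2.3 136.7] rv [-0.3 -0.  -0. ]
```

>>> inch_along([
  [[-1, 0, 35, 0, 0, 0], [-1, 0, 70, 0, 0, 0], [-1, 0, 100, 0, 0, 0], [-1, 0, 120, 0, 0, 0], [-1, 0, 132, 0, 0, 0], [-1, 0, 139, 0, 0, 0], [-1, 0, 139, 0, 0, 0], [-1, 0, 139, 0, 0, 0]],
])

```text
clock: 11.02
tool_pos: [415.0, -297.1, 42.4]
tool_rot: [[0.728, 0.686, 0.002], [0.686, -0.728, -0.003], [-0.001, 0.004, -1.0]]
wrist_force: [-0.0, -0.3, 0.7]
gripper_width: 49.7
grasp_force: 0.0
```

>>> inch_along([
  [[0, 0, 0, 0, 0, 0], [0, 0, 0, 0, 0, 0], [0, 0, 0, 0, 0, 0], [0, 0, 0, 0, 0, 0], [0, 0, 0, 0, 0, 0], [0, 0, 0, 0, 0, 0], [0, 0, 0, 0, 0, 0], [0, 0, 0, 0, 0, 0]],
], aperture=0, force=60)

```text
clock: 11.68
tool_pos: [414.4, -296.7, 41.6]
tool_rot: [[0.728, 0.686, 0.001], [0.686, -0.728, -0.002], [-0.0, 0.002, -1.0]]
wrist_force: [-0.8, 1.1, 6.7]
gripper_width: 7.2
grasp_force: 59.6
```

```bash
python3 - <<'E'
from h import *
p=np.r_[C+X*-15+Y*-64,0];print(p)
go(p+[0,0,240],Rot(10.8));go(p+[0,0,140],Rot(10.8))
E
```

```text
[618.75809537 -88.47710377   0.        ]
d [ 291.4  -10.9 -198.6] rv [ 0.1 -0.  32.5]
d [291.5 -11.1 -98.6] rv [ 0.1 -0.  32.5]
```

>>> inch_along([
  [[0, 0, -8, 0, 0, 0], [0, 0, -25, 0, 0, 0], [0, 0, -50, 0, 0, 0], [0, 0, -85, 0, 0, 0], [0, 0, -120, 0, 0, 0], [0, 0, -155, 0, 0, 0], [0, 0, -185, 0, 0, 0], [10, 0, -198, 0, 0, 4], [35, -1, -198, 0, 0, 9], [65, -2, -198, 0, 0, 14], [95, -3, -198, 0, 0, 19], [125, -4, -198, 0, 0, 24], [155, -5, -198, 0, 0, 29], [185, -7, -198, 0, 0, 32.5], [215, -8, -198, 0, 0, 32.5], [245, -9, -198, 0, 0, 32.5], [270, -10, -198, 0, 0, 32.5], [285, -11, -198, 0, 0, 32.5], [291, -11, -198, 0, 0, 32.5], [291, -11, -198, 0, 0, 32.5]],
])

```text
clock: 13.35
tool_pos: [618.5, -87.7, 238.4]
tool_rot: [[0.982, 0.189, -0.001], [0.189, -0.982, -0.001], [-0.001, 0.001, -1.0]]
wrist_force: [-0.7, -0.1, -1.4]
gripper_width: 7.5
grasp_force: 58.7
```

```bash
python3 - <<'E'
from h import *
d=cap('side','s4');d=cap('top','t4')
cv2.imwrite('pics/t4c.png',cv2.resize(d['frame'][90:240,130:300],None,fx=3,fy=3)[:,:,::-1])
o=bot.get_obs();print(o['tool_pos'],o['gripper_width'],o['grasp_force'])
p=np.r_[C+X*-15+Y*-64,0]
go(p+[0,0,80],Rot(10.8));go(p+[0,0,48],Rot(10.8))
E
```

```text
[617.70613602 -89.16744589 238.60835125] 7.1941694782617756 58.666008710861206
d [  1.3  -0.6 158.6] rv [ 0.1  0.  -0. ]
d [  1.3  -0.7 190.6] rv [ 0.1  0.  -0. ]
```

View pics/s4.png

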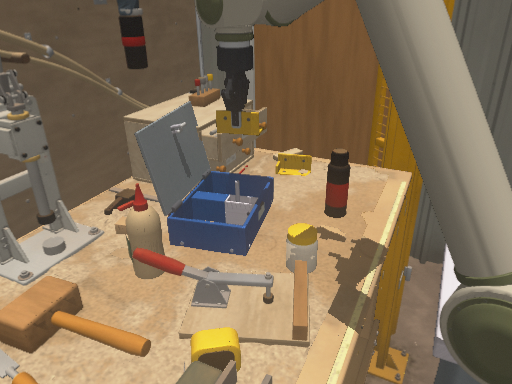

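>>> inch_along([
  [[0, 0, 30, 0, 0, 0], [0, 0, 65, 0, 0, 0], [0, 0, 100, 0, 0, 0], [0, 0, 130, 0, 0, 0], [0, 0, 155, 0, 0, 0], [0, 0, 170, 0, 0, 0], [0, 0, 180, 0, 0, 0], [0, 0, 184, 0, 0, 0], [0, 0, 187, 0, 0, 0], [0, 0, 187, 0, 0, 0]],
])

```text
clock: 14.28
tool_pos: [618.5, -89.3, 52.2]
tool_rot: [[0.982, 0.187, 0.001], [0.187, -0.982, -0.001], [0.001, 0.002, -1.0]]
wrist_force: [-0.5, 0.0, -2.9]
gripper_width: 7.2
grasp_force: 58.5
```

>>> inch_along([
  [[0, 0, 1, 0, 0, 0], [0, 0, 2, 0, 0, 0], [0, 0, 3, 0, 0, 0], [0, 0, 4, 0, 0, 0], [0, 0, 4, 0, 0, 0]],
])

```text
clock: 14.7
tool_pos: [618.4, -88.8, 47.7]
tool_rot: [[0.982, 0.187, 0.0], [0.187, -0.982, -0.001], [0.0, 0.001, -1.0]]
wrist_force: [0.1, 0.3, -2.3]
gripper_width: 7.4
grasp_force: 58.5
```

>>> inch_along([
  [[0, 0, 0.6, 0, 0, 0], [0, 0, 1.2, 0, 0, 0], [0, 0, 1.2, 0, 0, 0], [0, 0, 1.2, 0, 0, 0]],
])

```text
clock: 15.03
tool_pos: [618.5, -88.8, 47.6]
tool_rot: [[0.982, 0.187, 0.001], [0.187, -0.982, -0.001], [0.001, 0.002, -1.0]]
wrist_force: [-4.1, 1.1, 6.4]
gripper_width: 6.9
grasp_force: 60.2
```

>>> inch_along([
  [[0, 0, 0, 0, 0, 0], [0, 0, 0, 0, 0, 0], [0, 0, 0, 0, 0, 0], [0, 0, 0, 0, 0, 0], [0, 0, 0, 0, 0, 0], [0, 0, 0, 0, 0, 0]],
], aperture=30, force=60)

```text
clock: 15.53
tool_pos: [618.9, -89.0, 46.6]
tool_rot: [[0.982, 0.187, 0.002], [0.187, -0.982, -0.001], [0.001, 0.002, -1.0]]
wrist_force: [4.7, -2.1, 2.5]
gripper_width: 30.0
grasp_force: 0.0
```

>>> inch_along([
  [[0, 0, -6, 0, 0, 0], [0, 0, -20, 0, 0, 0], [0, 0, -45, 0, 0, 0], [0, 0, -80, 0, 0, 0], [0, 0, -115, 0, 0, 0], [0, 0, -150, 0, 0, 0], [0, 0, -185, 0, 0, 0], [0, 0, -200, 0, 0, 0], [0, 0, -200, 0, 0, 0]],
])

```text
clock: 16.28
tool_pos: [618.7, -88.6, 250.8]
tool_rot: [[0.982, 0.188, 0.006], [0.188, -0.982, -0.003], [0.005, 0.004, -1.0]]
wrist_force: [0.3, -0.3, 0.2]
gripper_width: 30.0
grasp_force: 0.0
```

```bash
python3 - <<'E'
from h import *
d=cap('wrist','w5')
o=bot.get_obs();print(o['q'])
R=np.array(o['tool_rot']);go([582.7,-364.8,245],Rot(11.3));go([582.7,-364.8,245],Rot(191.3))
E
```

```text
[-1.89657474e+01  2.96931409e+01  6.24755185e+01 -5.33296787e-02
  8.76805413e+01  6.02165120e+01]
d [-86.7 264.8   3.4] rv [ 0.1 -0.1 -0.5]
d [-86.7 264.8   3.4] rv [ -0.2  -0.2 179.5]
```

View pics/w5.png

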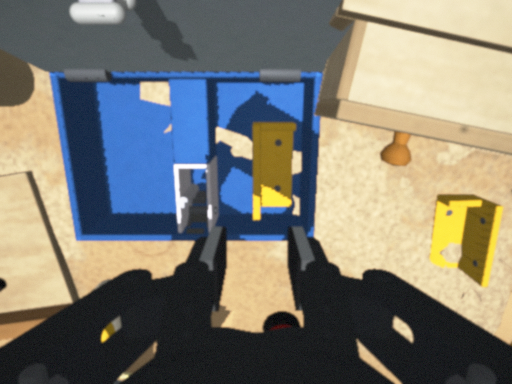

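>>> inch_along([
  [[-5, 18, 0, 0, 0, -7], [-10, 35, 0, 0, 0, -14], [-16, 52, 0, 0, 0, -21], [-22, 70, 0, 0, 0, -28], [-28, 88, 0, 0, 0, -35], [-34, 105, 0, 0, 0, -42], [-40, 122, 0, 0, 0, -49], [-46, 140, 0, 0, 0, -56], [-52, 158, 0, 0, 0, -63], [-58, 176, 0, 0, 0, -70], [-64, 194, 0, 0, 0, -77], [-70, 212, 0, 0, 0, -84], [-76, 230, 0, 0, 0, -90], [-80, 248, 0, 0, 0, -97], [-86, 260, 0, 0, 0, -104], [-86.7, 264.8, 0, 0, 0, -111], [-86.7, 264.8, 0, 0, 0, -118]],
], aperture=50, force=60)

```text
clock: 17.75
tool_pos: [581.8, -365.9, 243.9]
tool_rot: [[-0.63, 0.776, -0.004], [0.776, 0.63, 0.002], [0.004, -0.001, -1.0]]
wrist_force: [-0.2, -0.6, 0.2]
gripper_width: 50.1
grasp_force: 0.0
```

```bash
python3 - <<'E'
from h import *
go([582.7,-364.8,190],Rot(191.3));print(bot.get_obs()['q'])
E
```

```text
d [ 0.1  1.5 53.9] rv [  0.   -0.2 -62.2]
[-4.19983835e+01  3.68578408e+01  4.99693640e+01 -4.57443529e-02
  9.34073688e+01 -8.10599037e+01]
```

>>> inch_along([
  [[0, 1, 0, 0, 0, -7], [0, 1, 0, 0, 0, -14], [0, 1, 0, 0, 0, -21], [0, 1, 0, 0, 0, -28], [0, 1, 5, 0, 0, -35], [0, 1, 15, 0, 0, -42], [0, 1, 25, 0, 0, -49], [0, 1, 35, 0, 0, -56], [0, 1, 50, 0, 0, -62.2], [0, 1, 50, 0, 0, -62.2], [0, 1, 50, 0, 0, -62.2]],
])

```text
clock: 18.67
tool_pos: [582.9, -363.8, 194.7]
tool_rot: [[-0.982, -0.188, -0.003], [-0.188, 0.982, 0.002], [0.003, 0.003, -1.0]]
wrist_force: [-0.2, -0.3, 0.5]
gripper_width: 50.1
grasp_force: 0.0
```

```bash
python3 - <<'E'
from h import *
d=cap('wrist','w6');P=cloud(d)
q=P[(P[...,2]>42)&(P[...,2]<60)&(np.hypot(P[...,0]-583,P[...,1]+365)<65)]
if len(q)>50:
    cc,sz,an=cv2.minAreaRect(q[:,:2].astype(np.float32));print(len(q),np.round(cc,1),np.round(sz,1),round(an,1))
go([582.7,-364.8,41],Rot(191.3))
E
```

```text
1030 [ 582.  -366.8] [99.5  8. ] 12.0
d [  0.5  -0.6 155. ] rv [ 0.  -0.1 -0.5]
```

View pics/w6.png

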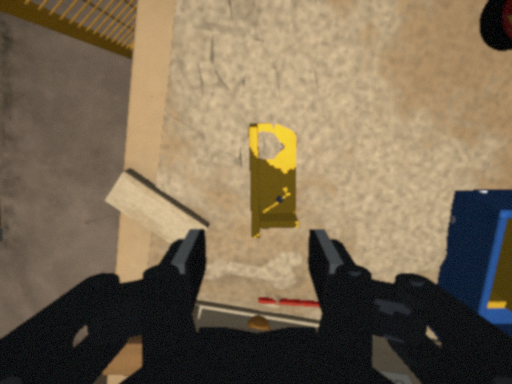

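>>> inch_along([
  [[1, -1.5, 30, 0, 0, -0.8], [1, -1.5, 65, 0, 0, -0.8], [1, -1.5, 100, 0, 0, -0.8], [1, -1.5, 125, 0, 0, -0.8], [1, -1.5, 142, 0, 0, -0.8], [1, -1.5, 150, 0, 0, -0.8], [1, -1.5, 154, 0, 0, -0.8], [1, -1.5, 154, 0, 0, -0.8], [1, -1.5, 154, 0, 0, -0.8]],
])

```text
clock: 19.47
tool_pos: [583.4, -366.6, 44.2]
tool_rot: [[-0.979, -0.204, 0.002], [-0.204, 0.979, -0.003], [-0.001, -0.003, -1.0]]
wrist_force: [-0.1, -0.6, 0.5]
gripper_width: 49.9
grasp_force: 0.0
```

>>> inch_along([
  [[0, 0, 0, 0, 0, 0], [0, 0, 0, 0, 0, 0], [0, 0, 0, 0, 0, 0], [0, 0, 0, 0, 0, 0], [0, 0, 0, 0, 0, 0], [0, 0, 0, 0, 0, 0], [0, 0, 0, 0, 0, 0], [0, 0, 0, 0, 0, 0]],
], aperture=0, force=60)

```text
clock: 20.13
tool_pos: [583.1, -366.4, 43.5]
tool_rot: [[-0.979, -0.204, 0.001], [-0.204, 0.979, -0.002], [-0.001, -0.002, -1.0]]
wrist_force: [-0.5, 0.9, 5.5]
gripper_width: 7.3
grasp_force: 59.4
```

```bash
python3 - <<'E'
from h import *
p=np.r_[C+X*-8+Y*64,0];print(p)
go(p+[0,0,243],Rot(190.8));go(p+[0,0,50],Rot(190.8))
E
```

```text
[601.64929786  38.56733353   0.        ]
d [-101.1  392.2 -200.2] rv [-0.1  0.   1. ]
d [-101.   392.6   -7.2] rv [-0.1  0.   1. ]
```

>>> inch_along([
  [[0, 0, -8, 0, 0, 0], [0, 0, -25, 0, 0, 0], [0, 0, -50, 0, 0, 0], [0, 0, -85, 0, 0, 0], [0, 0, -120, 0, 0, 0], [0, 0, -155, 0, 0, 0], [0, 0, -185, 0, 0, 0], [0, 0, -200, 0, 0, 0], [0, 0, -200, 0, 0, 0]],
])

```text
clock: 20.88
tool_pos: [583.4, -366.5, 247.1]
tool_rot: [[-0.979, -0.204, 0.005], [-0.204, 0.979, -0.006], [-0.004, -0.007, -1.0]]
wrist_force: [-0.1, 0.5, -2.3]
gripper_width: 7.2
grasp_force: 58.6
```

>>> inch_along([
  [[-4, 15, 0, 0, 0, 1], [-12, 45, 0, 0, 0, 1], [-20, 77, 0, 0, 0, 1], [-28, 110, 0, 0, 0, 1], [-37, 143, 0, 0, 0, 1], [-45, 176, 0, 0, 0, 1], [-54, 209, 0, 0, 0, 1], [-62, 242, 0, 0, 0, 1], [-71, 275, 0, 0, 0, 1], [-80, 308, 0, 0, 0, 1], [-88, 340, 0, 0, 0, 1], [-94, 365, 0, 0, 0, 1], [-99, 382, 0, 0, 0, 1], [-101, 390, 0, 0, 0, 1], [-101, 392.4, 0, 0, 0, 1], [-101, 392.4, 0, 0, 0, 1], [-101, 392.4, 0, 0, 0, 1]],
])

```text
clock: 22.3
tool_pos: [601.4, 37.7, 241.7]
tool_rot: [[-0.982, -0.186, -0.001], [-0.186, 0.982, -0.001], [0.001, -0.001, -1.0]]
wrist_force: [0.2, 0.0, -1.8]
gripper_width: 7.5
grasp_force: 58.7
```

```bash
python3 - <<'E'
from h import *
d=cap('side','s7')
p=np.r_[C+X*-8+Y*64,0]
go(p+[0,0,50],Rot(190.8))
E
```

```text
d [ -0.5   1.2 191.9] rv [-0.1 -0.  -0.1]
```

View pics/s7.png

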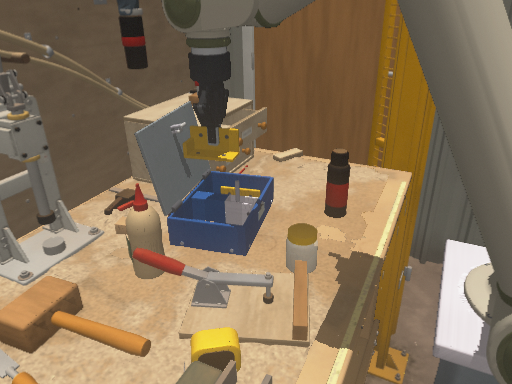

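Bracket A hangs level over the left compartment at about (215,140). B's flange shows in the right compartment at about (240,190). Next I lower A.

>>> inch_along([
  [[0, 1, 30, 0, 0, 0], [0, 1, 65, 0, 0, 0], [0, 1, 100, 0, 0, 0], [0, 1, 130, 0, 0, 0], [0, 1, 155, 0, 0, 0], [0, 1, 170, 0, 0, 0], [0, 1, 180, 0, 0, 0], [0, 1, 186, 0, 0, 0], [0, 1, 190, 0, 0, 0], [0, 1, 190, 0, 0, 0], [0, 1, 190, 0, 0, 0]],
])

```text
clock: 23.27
tool_pos: [601.8, 39.3, 53.1]
tool_rot: [[-0.982, -0.187, 0.002], [-0.187, 0.982, -0.001], [-0.002, -0.002, -1.0]]
wrist_force: [0.1, 0.3, -2.1]
gripper_width: 7.3
grasp_force: 58.6
```

>>> inch_along([
  [[0, 0, 0.7, 0, 0, 0], [0, 0, 1.4, 0, 0, 0], [0, 0, 2, 0, 0, 0], [0, 0, 2, 0, 0, 0], [0, 0, 2, 0, 0, 0]],
])

```text
clock: 23.68
tool_pos: [601.4, 39.6, 50.4]
tool_rot: [[-0.982, -0.187, 0.0], [-0.187, 0.982, -0.001], [-0.0, -0.001, -1.0]]
wrist_force: [0.2, 0.1, -2.7]
gripper_width: 6.9
grasp_force: 58.6
```

>>> inch_along([
  [[0, 0, 0.6, 0, 0, 0], [0, 0, 1.2, 0, 0, 0], [0, 0, 1.6, 0, 0, 0], [0, 0, 1.6, 0, 0, 0], [0, 0, 1.6, 0, 0, 0]],
])

```text
clock: 24.1
tool_pos: [601.4, 39.5, 49.4]
tool_rot: [[-0.982, -0.187, 0.001], [-0.187, 0.982, -0.001], [-0.001, -0.001, -1.0]]
wrist_force: [-2.4, 0.5, 5.7]
gripper_width: 7.2
grasp_force: 60.0
```

>>> inch_along([
  [[0, 0, 0, 0, 0, 0], [0, 0, 0, 0, 0, 0], [0, 0, 0, 0, 0, 0], [0, 0, 0, 0, 0, 0], [0, 0, 0, 0, 0, 0], [0, 0, 0, 0, 0, 0]],
], aperture=30, force=60)

```text
clock: 24.6
tool_pos: [601.4, 39.5, 48.6]
tool_rot: [[-0.982, -0.187, 0.0], [-0.187, 0.982, -0.001], [-0.0, -0.001, -1.0]]
wrist_force: [-0.9, -0.4, 0.6]
gripper_width: 29.9
grasp_force: 0.0
```

>>> inch_along([
  [[0, 0, -6, 0, 0, 0], [0, 0, -20, 0, 0, 0], [0, 0, -45, 0, 0, 0], [0, 0, -80, 0, 0, 0], [0, 0, -115, 0, 0, 0], [0, 0, -150, 0, 0, 0], [0, 0, -185, 0, 0, 0], [0, 0, -220, 0, 0, 0], [35, 0, -240, 0, 0, 0], [70, 0, -240, 0, 0, 0], [105, 0, -240, 0, 0, 0], [140, 0, -240, 0, 0, 0], [170, 0, -240, 0, 0, 0], [200, 0, -240, 0, 0, 0], [200, 0, -240, 0, 0, 0]],
])

```text
clock: 25.85
tool_pos: [400.7, 2.5, 289.3]
tool_rot: [[-0.982, -0.187, -0.0], [-0.187, 0.982, -0.001], [0.001, -0.001, -1.0]]
wrist_force: [0.6, 0.3, 1.1]
gripper_width: 29.4
grasp_force: 0.0
```

```bash
python3 - <<'E'
from h import *
d=cap('top','t8');e=cap('side','s8')
P=cloud(d);q=np.stack([(P[...,:2]-C)@X,(P[...,:2]-C)@Y,P[...,2]],-1)
f=d['frame'].astype(int);m=(f[...,0]>1.6*f[...,2])&(abs(q[...,0])<75)
for s in(1,-1):
    k=q[m&(abs(q[...,1]*s-67)<48)]
    for lo,hi in((6,20),(48,66)):
        r=k[(k[:,2]>lo)&(k[:,2]<hi)]; print(s,lo,len(r),r.mean(0).round(1) if len(r) else '',r[:,2].std().round(1) if len(r) else '')
cv2.imwrite('pics/fin.png',np.hstack([cv2.resize(d['frame'][90:270,120:320],(400,360)),cv2.resize(e['frame'][100:290,130:370],(400,360))])[:,:,::-1])
E
```

```text
1 6 570 [-10.4  88.1  12.5] 2.4
1 48 153 [-9.4 64.  57.8] 2.4
-1 6 557 [-18.9 -89.   12.5] 2.3
-1 48 152 [-16.4 -64.5  57.9] 2.6
```

View pics/fin.png

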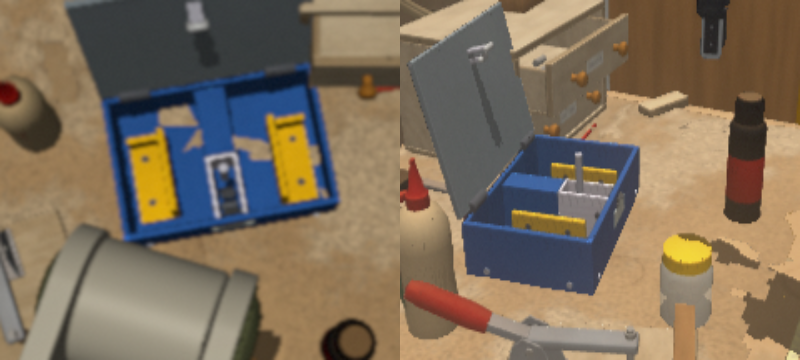

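Both brackets stand flat in their compartments, A near (152,175) and B near (293,160). The hatch is open, and the bottle, can and jar are still standing where they were. I'll hand the job in now.

```bash
python3 -c "
from rig import bot
print(bot.job_done())"
```

```text
the job is handed in; nothing more can be done
None
```

I handed the job in at about 26 s of the 72 s allowed; the hand-in reported no verdict. The last pictures show the hatch resting open at about 1.8 rad, each bracket standing on its base in its own compartment, and the glue bottle, spray can and screw jar apparently undisturbed.

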